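Turn the canister cap to its pouring lip and drop it home

TASK

The black cap of the divided canister was put back badly: it is turned the wrong way. Turn it until its opening lies over the compartment at the pouring lip, feel for the place where its hidden lugs drop into the rim, and leave the cap fully home, flat on the rim. Do not push about or knock over the milk pitcher, the tamper or the cup that stand beside it.

Things in the scene. Friction and masses are not known exactly. Their poses are not given: they have to be found in the camera images.
- canister: Round steel canister, 128 mm in diameter, fixed on a cork bar mat 4 mm thick. Origin: centre of its underside, z up. Its pouring lip, a steel chute 44 mm wide, sticks out along the canister's own +x to 107 mm from the axis, 43 to 72 mm above the underside. Inside are four equal compartments, centred on the canister's +x (the lip's), +y, -x and -y.
- rim_centre (a point): Centre of the flat rim that carries the cap, 85 mm above the canister's underside; axes as the canister's. The rim has four notches 13 mm wide, 90 degrees apart, hidden by the cap's skirt, nominally at 45, 135, 225, 315 degrees from +x. But the notched ring was snapped in by hand, turned by an unknown angle of up to 11 degrees (0.2 rad) either way: find them by feel.
- lip_compartment (a point): Centre of the compartment at the pouring lip, at rim height: 40 mm along the canister's +x from its axis, 85 mm above its underside. Axes as the canister's. While its lugs ride on the rim the cap turns against less than 0.25 N m and falls into the notches by its own weight if held loosely; with the lugs in, it turns no further.
- cap_grip (a point): Grip of the loose black cap (0.2 to 0.35 kg): a wooden bar across its middle, 84 mm long, 16 mm thick, its foot 5 mm and its top 41 mm above the disc's underside. This point: on the cap's axis in the bar, 30 mm above the disc's underside; grip across the 16 mm. Axes: z up, the opening lies along +x, the bar runs along y. 115 mm above the canister's underside when home, 121 mm when proud.
- cap_disc (a point): Centre of the cap disc's underside (disc 139 mm across, 5 mm thick; skirt 16 mm deep outside the rim, 2 mm play). Axes as cap_grip. Four lugs below, 8 mm wide, 6 mm deep, at 45, 135, 225, 315 degrees from +x, ride on the rim (cap 6 mm proud, turns freely) or drop into notches (2.5 mm play each side, so about 2 degrees) at any compartment, even at the start: then lift 7 mm or more to turn on.
- cap_opening (a point): Middle of the cap's opening, a wedge-shaped hole about 60 degrees wide from 24 to 54 mm from the cap's axis: 40 mm along the cap's +x, 5 mm above the disc's underside (on its top face). Axes as cap_grip.
- pitcher_mid (a point): Loose steel milk pitcher, 72 mm in diameter, 95 mm high, with a handle to its +y, standing on the mat: not to be disturbed. This point: on its axis, 48 mm above its underside.
- tamper_mid (a point): Loose dark wooden tamper, 56 mm in diameter at its base, 88 mm high: not to be disturbed. This point: on its axis, 44 mm up.
- cup_mid (a point): Loose white cup, 70 mm in diameter, 60 mm high: not to be disturbed. This point: on its axis, 30 mm up.

How it is judged (in metres and radians):
At the end, for the whole second after the job is handed in: The middle of the cap's opening is within 14 mm (seen from above) of the centre of the lip's compartment, the cap's lugs are down in the notches so that the disc lies flat on the rim (cap_grip 112 to 117 mm above the canister's underside, tilt under 0.05 rad), and the cap is released (horizontal distance between cap_opening and lip_compartment below 0.014 m and z of cap_grip in the frame of canister between 0.112 and 0.117 m and angle between cap_grip's own z axis and vertical below 0.05 rad); the robot touches nothing.
It fails at once if the pitcher is knocked over or pushed more than 40 mm (distance of pitcher_mid from where it was at the start of the episode above 0.04 m or angle between pitcher_mid's own z axis and vertical above 0.5 rad).
It fails at once if the tamper is knocked over or pushed more than 40 mm (distance of tamper_mid from where it was at the start of the episode above 0.04 m or angle between tamper_mid's own z axis and vertical above 0.5 rad).
It fails at once if the cup is knocked over or pushed more than 40 mm (distance of cup_mid from where it was at the start of the episode above 0.04 m or angle between cup_mid's own z axis and vertical above 0.5 rad).
It also fails if it takes over 64 s, if anything falls off the work surface, if the arm or the gripper's body presses on something with over 40 N, if the wrist force passes 120 N, or if a joint passes its speed limit or range.

ROBOT

A 6-joint arm with a two-finger parallel gripper is mounted at the origin on the work surface. World frame = base frame: x ahead of the robot, y to its left, z up, the work surface at z = 0. Lengths are in mm, angles in degrees, forces in N, time in s.
With the tool pointing down it reaches from about 350 to 850 mm from the base axis. Payload 8.1 kg.
Tool frame: the origin (TCP) lies midway between the tips of the shut fingers; the grasp point (between the pads) lies 19 mm behind it (hold_point_z is the distance from the TCP to the grasp point, in mm); z points along the fingers, y is the direction in which the jaws open and shut (so a half turn about z gives the same grasp; the last joint's range is limited). The gripper opens to 85 mm and grips with 20 to 120 N. Pads are 22 mm wide; open, the fingers measure 114 mm over their backs; the gripper's body (76 mm by 85 mm) begins 54 mm behind the grasp point. The pads swing forward as they close: fully open they stand 13 mm farther back than shut.
Start: joints at [71.253, 7.471, 85.268, -0, 87.261, -4.893], TCP at [143.648, 582.555, 231.292] pointing down, gripper open.
Joint ranges: [-169.43, 169.43], [-51.17, 129.36], [1.28, 143.12], [-76.62, 256.62], [0, 156.53], [-152.29, 152.29]. Speed limits (degrees/s): [136.94, 136.94, 159.86, 180, 180, 180].

INTERFACE

Orientations are given as [roll, pitch, yaw] about the fixed x, y, z axes, in that order (R = Rz(yaw) Ry(pitch) Rx(roll)).
In Python, from bench import sense, snapshot, camera_params, hand_in, hold_point_z gives the robot as it stands.
- The arm moves only by the tool servo_tool, never from a script. Its argument "motion" is a list of rows, each a list of 7 numbers: the finger opening in mm, from 0 to 85.4, then the shift along the tool's x, y, z in mm, then the turn, a rotation vector about the tool's x, y, z in rad. A call has 1 to 10 rows; each row shifts and turns the pose as measured when the row begins, along the tool's axes as they then stand; what a row does not reach is not made up. A row lasts 1/10 s, in which the tool goes at most 50 mm and 8.59 degrees, less where a joint would pass 70% of its speed; a pose out of reach is approached as far as the arm can. A call with a gripper value outside its range is refused whole. The fingers move at their own pace and stop on an object; "force" is the grip in N (left out, the last holds). Time passes only in rows, so rows that do not move let the fingers close. It gives the time, the measured TCP pose, the force and the opening at its end, in the units of the state.
- sense(): the state, without advancing time (a new reading comes with each control period).
- snapshot(name): name is "scene" or "top" or "wrist"; returns the picture (400x640x3 uint8, blue, green, red); there is no depth.
- camera_params(name): a dict with "fx", "fy", "cx", "cy" (pixels), "R" (3x3) and "t" (3): a world point X has camera coordinates R X + t; the wrist camera has in their place "tool_from_camera" (4x4, takes a point from camera to tool coordinates, whose origin is the TCP and whose axes are the flange's). Camera axes: x right, y down, z forward; pixel columns grow to the right and rows downward; lengths in mm; the calibration is good to about 2 mm. A picture is of the moment at which its call begins: read the wrist's pose just before it. camera_params takes no time and is no camera call.
- hand_in(): hands the job in, once; it reports no verdict.
The state is a dict: "time": time; "joint_pos": joint angles; "qd": joint speeds; "joint_efforts": joint torques, N m; "tool_pos": TCP position; "tcp_rot": TCP orientation; "ft_force": force on the tool from outside, world axes, zero at the start; "wrist_torque": the same for the moment, N m; "finger_gap": finger opening in mm.
Only numpy, scipy, OpenCV 4.12 (cv2) and the standard library are available. Lean on these libraries where they do the work, as an engineer would, in place of code of your own. Each camera call takes 0.05 s, during which the arm holds its last target. There are 200 camera calls.

## Working session

There is one attempt and no reset: what is moved stays moved. The work goes in short steps, Python scripts to look and compute and a tool call to move; the robot and the scene stay as the last step left them, time stands still between calls to the robot, and variables do not carry over. Pictures are saved under pics/ and viewed, about 8 in all and at most 12, crops included, and the job is handed in when it is done.

Besides the shell and the picture viewer there is one more tool, called after "Call:" as name(argument=value, ...), one argument or row to a line, values as JSON. servo_tool: Moves the arm, as the interface text tells. Its arguments: {"type":"object","properties":{"motion":{"type":"array"},"force":{"type":"number"}},"required":["motion"]}

```bash
mkdir -p pics
python3 - <<'E'
from bench import *
import cv2,numpy as np
s=sense();print(s)
for n in("top","scene"):
    cv2.imwrite(f"pics/{n}0.png",snapshot(n));p=camera_params(n);print(n,p)
print(camera_params("wrist"),hold_point_z)
E
```

```text
{'time': 0.0, 'joint_pos': array([ 7.12543393e+01,  7.51434893e+00,  8.53283330e+01, -1.20857761e-03,
        8.72639604e+01, -4.89300627e+00]), 'qd': array([-0.03308598,  0.0047413 ,  0.06373033,  0.04548926,  0.0064295 ,
       -0.04120948]), 'joint_efforts': array([ 4.86638128e-04, -5.69380760e+01, -5.00571620e+01, -2.02973324e-04,
        1.45801215e-02, -9.15550208e-05]), 'tool_pos': array([143.46135737, 582.02382818, 230.26144101]), 'tcp_rot': array([-1.79893643e+02, -7.89339972e-03,  1.66147397e+02]), 'ft_force': array([-0.02925846,  0.46100256, -0.35426907]), 'wrist_torque': array([ 0.06480435, -0.06742917, -0.02078485]), 'finger_gap': 85.21258098332342}
top {'fx': 414.1730495282496, 'fy': 414.1730495282496, 'cx': 311.1508906951335, 'cy': 198.15141020483495, 'R': array([[ 0.01459404, -0.99988181,  0.00483489],
       [-0.98241424, -0.01523893, -0.18609145],
       [ 0.18614314, -0.00203404, -0.98252053]]), 't': array([ 33.26322873, 583.13762786, 903.36677038])}
scene {'fx': 387.1205324997105, 'fy': 387.1205324997105, 'cx': 324.53846092015146, 'cy': 200.41778746802618, 'R': array([[ 0.09543978,  0.99530014,  0.01639768],
       [ 0.69813939, -0.05518444, -0.71383196],
       [-0.70957215,  0.07957584, -0.70012502]]), 't': array([-104.711939  , -333.29553458, 1230.50880552])}
{'fx': 352.39588849849764, 'fy': 352.39588849849764, 'cx': 319.5582843392026, 'cy': 201.12716727799912, 'tool_from_camera': array([[ 4.90735957e-04, -9.56254712e-01, -2.92534928e-01,
         7.41185744e+01],
       [ 9.99998183e-01, -6.95380822e-05,  1.90483642e-03,
        -1.42715237e-01],
       [-1.84185112e-03, -2.92535331e-01,  9.56252941e-01,
        -1.42167615e+02],
       [ 0.00000000e+00,  0.00000000e+00,  0.00000000e+00,
         1.00000000e+00]])} 18.700000000000003
```

View pics/top0.png

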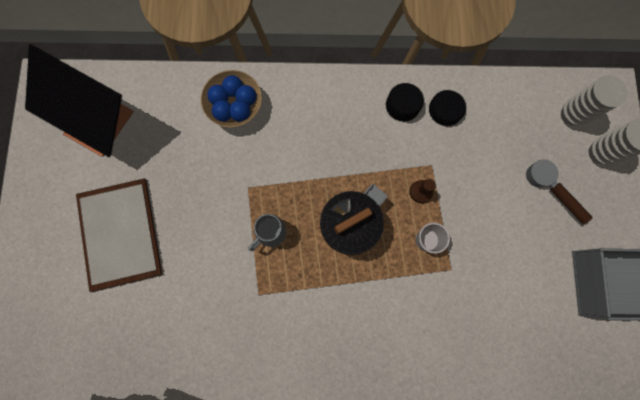

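View pics/scene0.png

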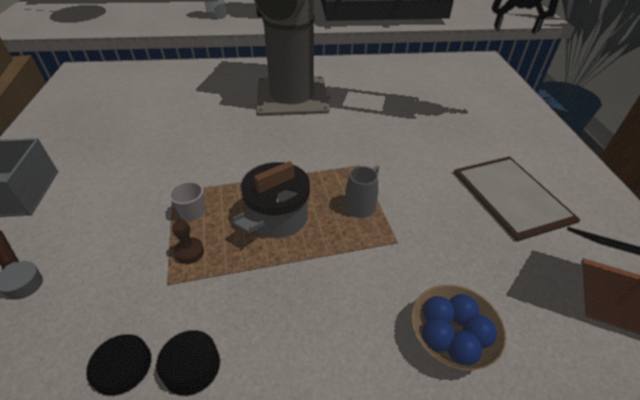

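Top: cap centred near (352,222), bar from about (335,232) to (372,210), lip at about (376,194), pitcher (268,230), tamper (423,190), cup (433,238). I'll enlarge the crop.

Run:
```python
import cv2
i=cv2.imread("pics/top0.png")[170:270,290:410]
cv2.imwrite("pics/top0c.png",cv2.convertScaleAbs(cv2.resize(i,None,fx=6,fy=6,interpolation=cv2.INTER_CUBIC),alpha=1.8))
```

```text
(no output)
```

View pics/top0c.png

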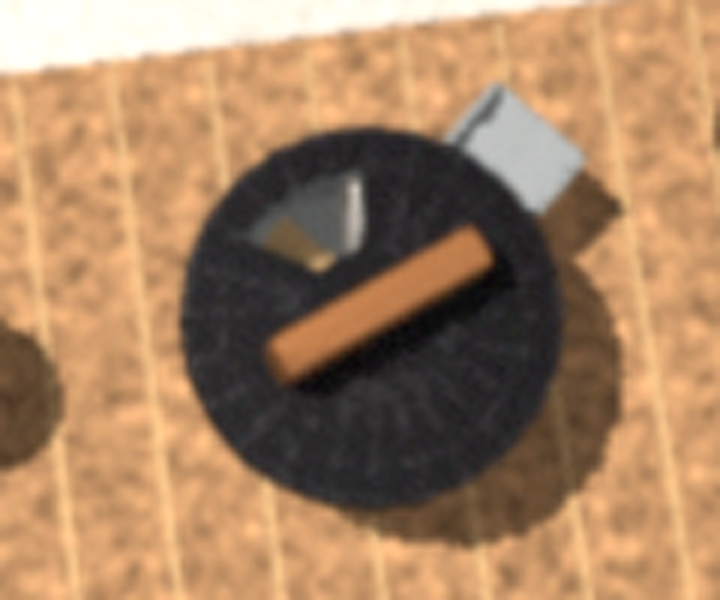

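The opening is at crop (318,222), up-left of the bar. The bar's top corners are (265,350), (475,225), (495,255) and (285,385). The lip's outer corners are (500,85) and (583,158).

```bash
cat > h.py <<'E'
from bench import *
import numpy as np, cv2
def ray(n,uv,z,s=None):
    p=camera_params(n);d=np.array([(uv[0]-p['cx'])/p['fx'],(uv[1]-p['cy'])/p['fy'],1])
    if n=="wrist":
        from scipy.spatial.transform import Rotation as Ro
        T=p['tool_from_camera'];W=Ro.from_euler('xyz',s['tcp_rot'],degrees=True).as_matrix()
        c=s['tool_pos']+W@T[:3,3];v=W@T[:3,:3]@d
    else: c=-p['R'].T@p['t'];v=p['R'].T@d
    return c+v*(z-c[2])/v[2]
E
python3 - <<'E'
from h import *
f=lambda u,v,z:ray("top",(u/6+290,v/6+170),z)[:2]
b=[f(*q,135) for q in((265,350),(475,225),(495,255),(285,385))]
print("bar",np.mean(b,0),[np.linalg.norm(b[1]-b[0]),np.linalg.norm(b[2]-b[1])],np.degrees(np.arctan2(*((b[1]+b[2]-b[0]-b[3])[::-1]))))
c=f(372,317,97);print("disc",c, "dia",f(562,317,97)-f(182,317,97))
l=[f(500,85,76),f(583,158,76)];m=np.mean(l,0);print("lip",l,m,np.linalg.norm(l[1]-l[0]),np.linalg.norm(m-c),np.degrees(np.arctan2(*(m-c)[::-1])))
o=f(318,222,98);print("open",o,np.linalg.norm(o-c),np.degrees(np.arctan2(*(o-c)[::-1])))
for n,q,z in(("pit",(268,225),99),("tamp",(425,190),50),("cup",(434,238),50)):print(n,ray("top",q,z))
E
```

```text
bar [520.9242966  -47.04900186] [np.float64(86.38434531476756), np.float64(12.605089318822534)] -57.99194803918959
disc [521.03951594 -47.94239868] dia [   2.10692237 -138.46289248]
lip [array([613.12759077, -99.01553777]), array([ 585.38715214, -129.98484574])] [ 599.25737145 -114.50019175] 41.5767960739584 102.70332389663109 -40.395403272085694
open [555.64776611 -28.1779894 ] 39.85427021064204 29.730235166526384
pit [513.25052422 135.15707986  99.        ]
tamp [ 606.96029019 -223.66141094   50.        ]
cup [ 495.09705406 -240.15727462   50.        ]
```

Call:
servo_tool(
  motion=[
    [50, -34, -34, 0, 0, 0, 0],
    [50, -34, -34, 0, 0, 0, 0],
    [50, -34, -34, 0, 0, 0, 0],
    [50, -34, -34, 0, 0, 0, 0],
    [50, -34, -34, 0, 0, 0, 0],
    [50, -34, -34, 0, 0, 0, 0],
    [50, -34, -34, 0, 0, 0, 0],
    [50, -34, -34, 0, 0, 0, 0],
    [50, -34, -34, 0, 0, 0, 0],
    [50, -34, -34, 0, 0, 0, 0],
  ],
  force=20,
)

```text
time: 1.1
tool_pos: [395.4, 158.5, 225.0]
tcp_rot: [-179.5, -0.2, 166.8]
ft_force: [0.1, 1.2, -0.2]
finger_gap: 49.7
```

```bash
cat >> h.py <<'E'
from scipy.spatial.transform import Rotation as Ro
def to(p,yaw=None):
    s=sense();W=Ro.from_euler('xyz',s['tcp_rot'],degrees=True)
    print("t",s['time'],"pos",s['tool_pos'].round(1),s['tcp_rot'].round(2),"F",s['ft_force'].round(1),"M",s['wrist_torque'].round(2),"gap",round(s['finger_gap'],1))
    print("shift",(W.inv().apply(np.array(p)-s['tool_pos'])).round(1))
    if yaw is not None: print("turn",(W.inv()*Ro.from_euler('xyz',[180,0,yaw],degrees=True)).as_rotvec().round(3))
E
python3 -c "
from h import *
to([521,-47.5,220],122)"
```

```text
t 1.1 pos [395.4 158.5 225. ] [-179.49   -0.18  166.79] F [ 0.1  1.2 -0.2] M [-0.02 -0.01  0.06] gap 49.7
shift [-169.4 -171.8    6. ]
turn [-0.01   0.001  0.782]
```

Call:
servo_tool(
  motion=[
    [50, -34, -34, 1, 0, 0, 0],
    [50, -34, -34, 1, 0, 0, 0],
    [50, -34, -34, 1, 0, 0, 0],
    [50, -34, -34, 1, 0, 0, 0],
    [50, 0, 0, 0, 0, 0, 0.14],
    [50, 0, 0, 0, 0, 0, 0.14],
    [50, 0, 0, 0, 0, 0, 0.14],
    [50, 0, 0, 0, 0, 0, 0.14],
    [50, 0, 0, 0, 0, 0, 0.14],
    [50, 0, 0, 0, 0, 0, 0.1],
  ],
)

```text
time: 2.1
tool_pos: [498.8, -21.1, 216.8]
tcp_rot: [-179.2, 0.1, 118.7]
ft_force: [-0.5, 0.1, -0.7]
finger_gap: 50.3
```

```bash
python3 -c "
from h import *
to([521,-47.5,220],122)
cv2.imwrite('pics/w1.png',cv2.convertScaleAbs(snapshot('wrist'),alpha=1.6))"
```

```text
t 2.1 pos [498.8 -21.1 216.8] [-1.7919e+02  7.0000e-02  1.1874e+02] F [-0.5  0.1 -0.7] M [ 0.   -0.03 -0.02] gap 50.3
shift [-33.8   6.7  -3.3]
turn [-0.014  0.001 -0.057]
```

View pics/w1.png

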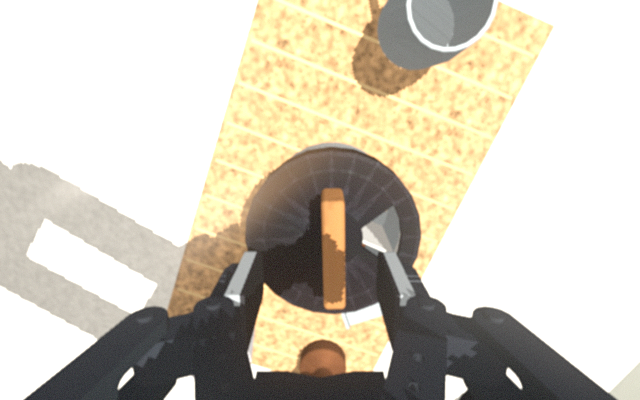

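The bar runs almost vertically from (333,190) to (335,308), and its faces are at columns 323 and 345. The opening is at about (382,235) to its right. I'll refine the cap centre from this.

```bash
python3 -c "
from h import *
s=sense()
for z in (130,136):
  a=ray('wrist',(333,190),z,s);b=ray('wrist',(335.2,308),z,s);m=(a+b)/2
  print(z,a,b,np.linalg.norm(a-b),m,np.degrees(np.arctan2(*(a-b)[1::-1])))
  print(np.linalg.norm(ray('wrist',(323,250),z,s)-ray('wrist',(345,250),z,s)))
to([521,-47.5,150],120)
for yaw in[120]:
  pass
"
```

```text
130 [500.21978033  -6.31927395 130.        ] [546.11256822 -85.36176626 130.        ] 91.39947248323108 [523.16617427 -45.84052011 130.        ] 120.13983901062433
15.57888470706753
136 [499.30282786  -4.96522152 136.        ] [543.99191054 -81.93453711 136.        ] 89.00218903723365 [521.6473692  -43.44987931 136.        ] 120.13983901062439
15.170271819042357
t 2.15 pos [498.7 -21.1 216.7] [-1.7918e+02  7.0000e-02  1.1844e+02] F [-0.2  0.2 -0.6] M [-0.01  0.04 -0.  ] gap 50.0
shift [-33.8   8.   66.6]
turn [-0.014  0.001 -0.027]
```

Call:
servo_tool(
  motion=[
    [50, -17, 3.5, 20, -0.014, 0, -0.03],
    [50, -17, 3.5, 20, 0, 0, 0],
    [50, 0, 0, 15, 0, 0, 0],
    [50, 0, 0, 10, 0, 0, 0],
    [50, 0, 0, 0, 0, 0, 0],
  ],
)

```text
time: 2.65
tool_pos: [521.7, -48.0, 149.1]
tcp_rot: [180.0, 0.0, 120.8]
ft_force: [0.1, 0.4, -0.2]
finger_gap: 50.0
```

```bash
python3 -c "
from h import *
to([521.5,-46.5,109],121)"
```

```text
t 2.65 pos [521.7 -48.  149.1] [1.8000e+02 3.0000e-02 1.2081e+02] F [ 0.1  0.4 -0.2] M [-0.02  0.02  0.01] gap 50.0
shift [ 1.4  0.6 40.1]
turn [ 0.     0.001 -0.003]
```

Call:
servo_tool(
  motion=[
    [50, 1, 0, 15, 0, 0, 0],
    [50, 0, 0, 15, 0, 0, 0],
    [50, 0, 0, 9, 0, 0, 0],
    [30, 0, 0, 1, 0, 0, 0],
    [22, 0, 0, 0, 0, 0, 0],
    [20, 0, 0, 0, 0, 0, 0],
    [20, 0, 0, 0, 0, 0, 0],
    [20, 0, 0, 0, 0, 0, 0],
  ],
)

```text
time: 3.45
tool_pos: [522.1, -46.4, 107.9]
tcp_rot: [179.9, 0.1, 121.0]
ft_force: [0.4, -0.5, 0.1]
finger_gap: 19.9
```

```bash
python3 -c "
from h import *
to([521.5,-46.5,109],121)
cv2.imwrite('pics/w2.png',cv2.convertScaleAbs(snapshot('wrist'),alpha=1.6))"
```

```text
t 3.45 pos [522.1 -46.4 107.9] [1.7987e+02 1.4000e-01 1.2099e+02] F [ 0.4 -0.5  0.1] M [-0.02 -0.03 -0.02] gap 19.9
shift [ 0.2 -0.6 -1.1]
turn [ 0.002  0.002 -0.   ]
```

View pics/w2.png

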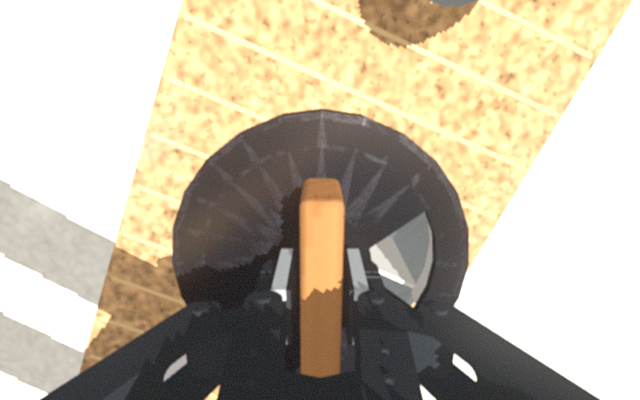

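The fingers straddle the bar with about 2 mm of play each side, and the opening is on the right at (405,255). I'll make a short first turn to check that the cap rides freely.

Call:
servo_tool(
  motion=[
    [19, 0, 0, 0, 0, 0, 0.06],
    [19, 0, 0, 0, 0, 0, 0.06],
    [19, 0, 0, 0, 0, 0, 0.06],
    [19, 0, 0, 0, 0, 0, 0.06],
    [19, 0, 0, 0, 0, 0, 0.06],
  ],
)

```text
time: 4.0
tool_pos: [522.7, -46.7, 109.2]
tcp_rot: [179.7, 0.1, 103.2]
ft_force: [-0.2, -0.2, -1.8]
finger_gap: 18.7
```

```bash
python3 -c "
from h import *
to([521.8,-46.5,108])"
```

```text
t 4.0 pos [522.7 -46.7 109.2] [1.7974e+02 1.4000e-01 1.0321e+02] F [-0.2 -0.2 -1.8] M [0.02 0.05 0.03] gap 18.7
shift [ 0.4 -0.9  1.1]
```

Call:
servo_tool(
  motion=[
    [19, 0.4, -0.9, 1, 0, 0, 0.07],
    [19, 0, 0, 0, 0, 0, 0.07],
    [19, 0, 0, 0, 0, 0, 0.07],
    [19, 0, 0, 0, 0, 0, 0.07],
    [19, 0, 0, 0, 0, 0, 0.07],
    [19, 0, 0, 0, 0, 0, 0.07],
    [19, 0, 0, 0, 0, 0, 0.04],
  ],
)

```text
time: 4.7
tool_pos: [522.6, -46.7, 109.5]
tcp_rot: [179.6, 0.0, 75.7]
ft_force: [0.3, -0.5, -2.2]
finger_gap: 19.5
```

```bash
python3 -c "
from h import *
to([521.8,-46.5,108])
cv2.imwrite('pics/w3.png',cv2.convertScaleAbs(snapshot('wrist'),alpha=1.6))"
```

```text
t 4.7 pos [522.6 -46.7 109.5] [1.7956e+02 1.0000e-02 7.5720e+01] F [ 0.3 -0.5 -2.2] M [-0.04  0.03 -0.02] gap 19.5
shift [ 0.  -0.8  1.5]
```

View pics/w3.png

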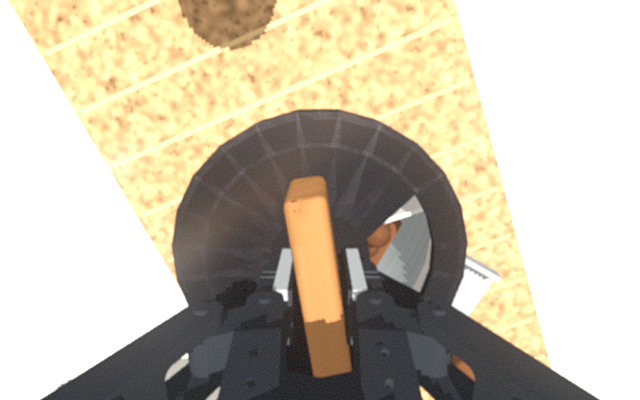

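The cap follows and its bar lags the jaws by about 6°. The lip edge is showing at (480,270). Next I turn slowly through the search zone.

Call:
servo_tool(
  motion=[
    [19, 0, -0.8, 1.5, 0, 0, 0.03],
    [19, 0, 0, 0.5, 0, 0, 0.03],
    [19, 0, 0, 0, 0, 0, 0.03],
    [19, 0, 0, 0, 0, 0, 0.03],
    [19, 0, 0, 0, 0, 0, 0.03],
    [19, 0, 0, 0, 0, 0, 0.03],
    [19, 0, 0, 0, 0, 0, 0.03],
    [19, 0, 0, 0, 0, 0, 0.03],
    [19, 0, 0, 0, 0, 0, 0.03],
    [19, 0, 0, 0, 0, 0, 0.03],
  ],
)

```text
time: 5.75
tool_pos: [522.9, -46.9, 109.5]
tcp_rot: [179.4, -0.2, 58.2]
ft_force: [0.5, 0.4, -1.7]
finger_gap: 18.8
```

```bash
python3 -c "
from h import *
to([521.8,-46.5,108])"
```

```text
t 5.75 pos [522.9 -46.9 109.5] [ 1.7941e+02 -1.7000e-01  5.8190e+01] F [ 0.5  0.4 -1.7] M [-0.   -0.02  0.06] gap 18.8
shift [-0.3 -1.2  1.5]
```

Call:
servo_tool(
  motion=[
    [19, -0.3, -1, 1.5, 0, 0, 0.03],
    [19, 0, 0, 0.5, 0, 0, 0.03],
    [19, 0, 0, 0.3, 0, 0, 0.03],
    [19, 0, 0, 0.3, 0, 0, 0.03],
  ],
)

```text
time: 6.15
tool_pos: [523.8, -47.1, 109.5]
tcp_rot: [179.2, -0.3, 51.2]
ft_force: [-0.1, -0.5, 1.9]
finger_gap: 19.3
```

```bash
python3 -c "
from h import *
to([521.8,-46.5,108])"
```

```text
t 6.15 pos [523.8 -47.1 109.5] [179.21  -0.35  51.21] F [-0.1 -0.5  1.9] M [0.04 0.13 0.14] gap 19.3
shift [-0.8 -1.9  1.4]
```

Call:
servo_tool(
  motion=[
    [19, 0, -0.5, 0.5, 0, 0, 0.03],
    [19, 0, 0, 0.5, 0, 0, 0.03],
    [19, 0, 0, 0.3, 0, 0, 0.03],
  ],
)

```text
time: 6.45
tool_pos: [524.3, -47.0, 109.5]
tcp_rot: [179.1, -0.5, 46.0]
ft_force: [0.0, 0.6, -0.6]
finger_gap: 19.1
```

```bash
python3 -c "
from h import *
to([521.8,-46.5,108])"
```

```text
t 6.45 pos [524.3 -47.  109.5] [179.13  -0.48  45.98] F [ 0.   0.6 -0.6] M [0.01 0.1  0.12] gap 19.1
shift [-1.4 -2.2  1.4]
```

Call:
servo_tool(
  motion=[
    [19, -0.5, -1, 0.5, 0.015, 0, 0.03],
    [19, -0.5, -1, 0.5, 0, 0, 0.03],
    [19, -0.4, -0.3, 0.3, 0, 0, 0.03],
  ],
)

```text
time: 6.75
tool_pos: [523.0, -46.6, 109.5]
tcp_rot: [180.0, -0.6, 40.6]
ft_force: [0.8, -0.2, 0.1]
finger_gap: 18.8
```

```bash
python3 -c "
from h import *
to([521.8,-46.5,108],39)
cv2.imwrite('pics/w4.png',cv2.convertScaleAbs(snapshot('wrist'),alpha=1.6))"
```

```text
t 6.75 pos [523.  -46.6 109.5] [179.99  -0.6   40.64] F [ 0.8 -0.2  0.1] M [-0.05  0.03  0.07] gap 18.8
shift [-0.9 -0.9  1.5]
turn [-0.    -0.01   0.029]
```

View pics/w4.png

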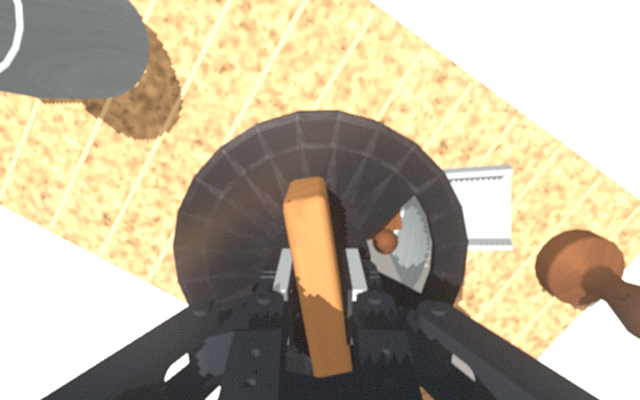

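The cap is still proud, its bar at about 6° to the jaws. The lip's outer corners are at (512,167) and (512,247). I'll check the lip direction from these.

```bash
python3 -c "
from h import *
s=sense()
a,b=[ray('wrist',q,76,s)[:2] for q in((512,167),(512,247))]
d=a-b;m=(a+b)/2;c=np.array([521.3,-47]);print(a,b,np.linalg.norm(d),np.degrees(np.arctan2(-d[0],d[1])),np.linalg.norm(m-c),np.degrees(np.arctan2(*(m-c)[::-1])))
p,q=[ray('wrist',u,134,s)[:2] for u in((309,182),(333,374))]
print(p,q,np.linalg.norm(p-q),(p+q)/2,np.degrees(np.arctan2(*(p-q)[::-1])))
"
```

```text
[616.74501198 -95.32914503] [ 587.73929246 -129.00070718] 44.44216311980991 -40.742621638625714 103.91390474532929 -38.83685396531855
[555.32017656 -14.69835505] [500.12668744 -73.95394672] 80.97867858758238 [527.723432   -44.32615088] 47.03272647201555
```

Lip at about −41°, cap opening now at −43°, and no drop yet. I'll carry on to about −54°.

Call:
servo_tool(
  motion=[
    [19, -0.9, -0.9, 1, 0, 0, 0.03],
    [19, 0, 0, 0.5, 0, 0, 0.03],
    [19, 0, 0, 0.3, 0, 0, 0.03],
  ],
)

```text
time: 7.1
tool_pos: [523.1, -46.9, 109.3]
tcp_rot: [-180.0, -0.7, 35.3]
ft_force: [-1.2, 0.3, -0.2]
finger_gap: 19.1
```

```bash
python3 -c "
from h import *
to([521.8,-46.5,108])"
```

```text
t 7.1 pos [523.1 -46.9 109.3] [-180.     -0.71   35.28] F [-1.2  0.3 -0.2] M [-0.02  0.04  0.18] gap 19.1
shift [-0.8 -1.1  1.3]
```

Call:
servo_tool(
  motion=[
    [19, -0.5, -0.5, 1, 0, 0, 0.03],
    [19, 0, 0, 0.5, 0, 0, 0.03],
    [19, 0, 0, 0.3, 0, 0, 0.03],
  ],
)

```text
time: 7.4
tool_pos: [523.3, -47.1, 107.8]
tcp_rot: [-180.0, -0.8, 29.9]
ft_force: [4.9, -0.3, 1.6]
finger_gap: 18.7
```

```bash
python3 -c "
from h import *
to([521.8,-46.5,108],30)
cv2.imwrite('pics/w5.png',cv2.convertScaleAbs(snapshot('wrist'),alpha=1.6))"
```

```text
t 7.4 pos [523.3 -47.1 107.8] [-179.95   -0.78   29.93] F [ 4.9 -0.3  1.6] M [-0.17 -0.71  0.43] gap 18.7
shift [-1.  -1.3 -0.2]
turn [-0.001 -0.014 -0.001]
```

View pics/w5.png

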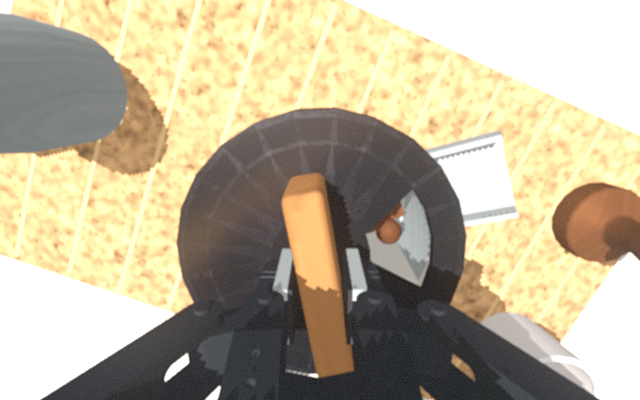

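Torque jumped to 0.43 N m and the disc looks smaller (180–465 columns, before 175–467), so it has probably dropped in. I'll relieve the torque, open, rise and check.

Call:
servo_tool(
  motion=[
    [20, 0, 0, 0, 0, 0, -0.06],
    [22, 0, 0, 0, 0, 0, -0.05],
    [40, 0, 0, 0, 0, 0, 0],
    [45, 0, 0, 0, 0, 0, 0],
    [45, 0, 0, -20, 0, 0, 0],
    [45, 0, 0, -35, 0, 0, 0],
    [45, 0, 0, -35, 0, 0, 0],
    [45, 0, 0, -20, 0, 0, 0],
    [45, 0, 0, 0, 0, 0, 0],
  ],
)

```text
time: 8.35
tool_pos: [519.8, -47.8, 218.8]
tcp_rot: [-179.6, -0.5, 36.0]
ft_force: [0.9, 0.8, -0.3]
finger_gap: 45.0
```

```bash
python3 -c "
from h import *
to([521.8,-46.5,108],30)
w=cv2.convertScaleAbs(snapshot('wrist'),alpha=1.6)
s=cv2.resize(snapshot('scene')[150:250,230:330],(400,400),interpolation=cv2.INTER_CUBIC)
cv2.imwrite('pics/w6.png',np.hstack([w[:,120:520],cv2.convertScaleAbs(s,alpha=1.8)]))"
```

```text
t 8.35 pos [519.8 -47.8 218.8] [-179.63   -0.5    36.  ] F [ 0.9  0.8 -0.3] M [-0.01 -0.09 -0.02] gap 45.0
shift [  1.4   0.9 110.8]
turn [-0.007 -0.008  0.105]
```

View pics/w6.png

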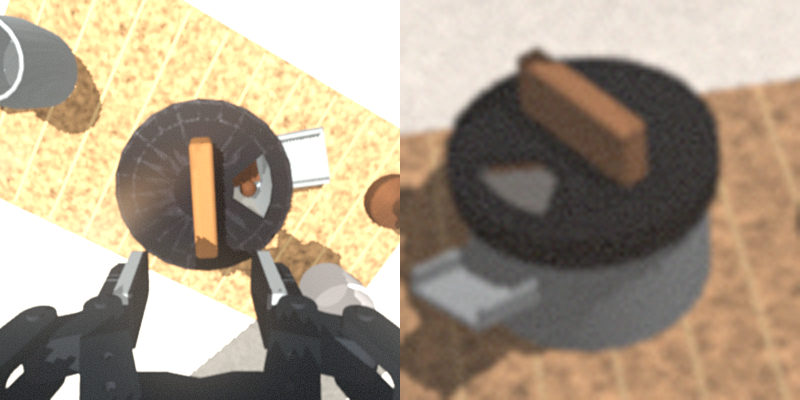

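The opening now lies beside the lip and the bar is upright. I'll confirm the height by feel: shut tips on the bar top should touch at z≈130 if home and 136 if proud.

Call:
servo_tool(
  motion=[
    [0, 1.5, 1, 30, 0, 0, 0.03],
    [0, 0, 0, 30, 0, 0, 0],
    [0, 0, 0, 12, 0, 0, 0],
    [0, 0, 0, 5, 0, 0, 0],
    [0, 0, 0, 0, 0, 0, 0],
    [0, 0, 0, 1.5, 0, 0, 0],
  ],
)

```text
time: 9.05
tool_pos: [516.8, -45.9, 130.0]
tcp_rot: [-179.1, 0.0, 34.1]
ft_force: [-7.8, 1.7, 19.1]
finger_gap: -0.2
```

```bash
python3 -c "
from h import *
to([521.5,-47,136],35)"
```

```text
t 9.05 pos [516.8 -45.9 130. ] [-1.7911e+02  2.0000e-02  3.4150e+01] F [-7.8  1.7 19.1] M [0.14 1.4  0.03] gap -0.2
shift [ 3.3  3.4 -6.1]
turn [-0.016  0.    -0.015]
```

Contact at z = 130.0 with 19 N, so the cap is home. I'll back off and check the opening's position.

Call:
servo_tool(
  motion=[
    [0, 0, 0, -10, 0, 0, 0],
    [0, 0, 0, -35, 0, 0, 0],
    [0, 0, 0, -40, 0, 0, 0],
    [0, 0, 0, -20, 0, 0, 0],
    [0, 0, 0, 0, 0, 0, 0],
    [0, 0, 0, 0, 0, 0, 0],
  ],
)

```text
time: 9.65
tool_pos: [520.0, -47.8, 246.5]
tcp_rot: [-179.5, -0.4, 34.1]
ft_force: [0.1, 0.6, -0.1]
finger_gap: 0.1
```

```bash
python3 -c "
from h import *
to([521.8,-46.5,108],30)
w=cv2.convertScaleAbs(snapshot('wrist'),alpha=1.6)
cv2.imwrite('pics/w7.png',cv2.resize(w[80:280,220:480],None,fx=3,fy=3,interpolation=cv2.INTER_CUBIC))"
```

```text
t 9.65 pos [520.  -47.8 246.5] [-179.48   -0.36   34.15] F [ 0.1  0.6 -0.1] M [ 0.01 -0.   -0.  ] gap 0.1
shift [  1.3   1.2 138.5]
turn [-0.009 -0.006  0.072]
```

View pics/w7.png

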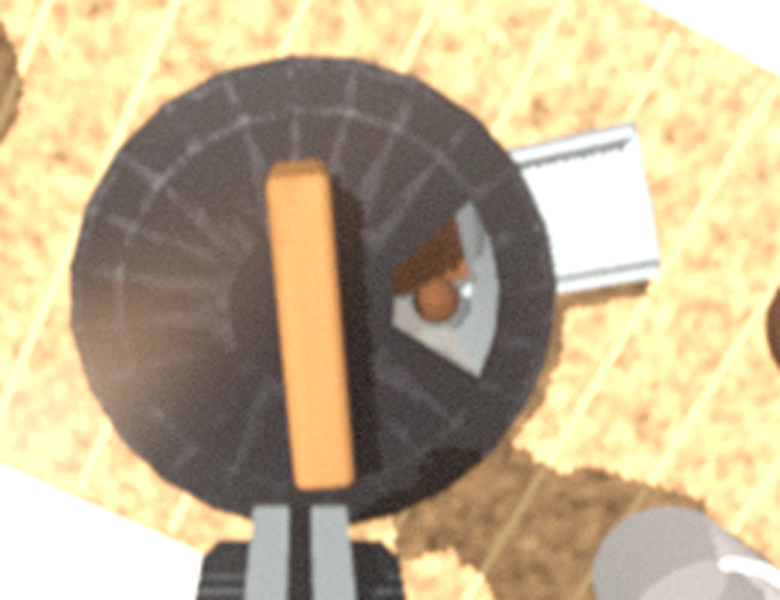

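```bash
python3 -c "
from h import *
s=sense()
f=lambda u,v,z:ray('wrist',(u/3+220,v/3+80),z,s)[:2]
an=lambda d:round(float(np.degrees(np.arctan2(d[1],d[0]))),1)
a,b=f(635,128,76),f(660,277,76);d=a-b;m=(a+b)/2
c=f(312,291,94);D=np.linalg.norm(f(72,291,94)-f(553,291,94))
p,q=f(299,173,130),f(325,488,130)
o=[f(*x,94) for x in((392,272),(392,322),(465,203),(480,377))]
oc=(o[2]+o[3])/2
th=an(m-c)
print('lip',an(np.array([d[1],-d[0]])),an([-d[1],d[0]]),th,np.linalg.norm(d),np.linalg.norm(m-c))
print('c',c,D,'bar',(p+q)/2,np.linalg.norm(p-q),an(p-q)-90,'open dir',an(oc-c))
for L in(th,-40.7):
  lc=c+40*np.array([np.cos(np.radians(L)),np.sin(np.radians(L))])
  for A in (an(p-q)-90,an(oc-c)):
    O=c+40*np.array([np.cos(np.radians(A)),np.sin(np.radians(A))]);print(L,A,np.linalg.norm(O-lc))
"
```

```text
lip -41.2 138.8 -43.1 45.27398507029019 101.39719785720837
c [527.88863483 -45.53497795] 137.2008537078055 bar [524.64191712 -47.83313734] 82.86073038738401 -51.0 open dir -56.1
-43.1 -51.0 5.510872674759577
-43.1 -56.1 9.056257101432484
-40.7 -51.0 7.181077816920425
-40.7 -56.1 10.718894833463294
```

```bash
python3 -c "
from bench import *
print(hand_in())"
```

```text
the job is handed in; nothing more can be done
None
```

I turned the cap clockwise about 80° with the jaws held loosely round its bar. It dropped into the notches roughly 10° past the lip's nominal direction. I then let go, backed the gripper clear above it, and handed the job in at about 9.7 s. No verdict is reported.

- **Seated:** Torque rose from about 0.1 to 0.43 N m at the drop, and the disc looked smaller in the wrist picture. Shut fingertips then touched the bar top at z = 130.0 mm with 19 N, which is the height expected when home (136 mm if proud).
- **Opening position:** I estimate it 5 to 11 mm from the lip compartment's centre; the limit is 14 mm. My two readings of the cap's angle disagreed: −51° from the bar and −56° from the opening's edges.
- **Tilt:** I did not measure it separately. The height was felt only near the bar's middle, and the tips slid about 4 mm sideways while pressing.
- **Neighbours:** The gripper never came near the pitcher, tamper or cup, but I did not measure their positions again at the end.

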